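Heavier block first through the check flap

TASK

Two cast fixture blocks look alike, but one is clearly heavier than the other; only lifting them tells which. Push the heavier block lengthwise off the loading ledge through the hinged flap so that it slides down to the bottom of the chute and the flap falls shut behind it, and only then send the lighter block in after it the same way. Leave the tape roll, jug and screwdriver where they are.

Things in the scene. Friction and masses are not known exactly. Their poses are not given: they have to be found in the camera images.
- block_p: One of two look-alike grey cast blocks, 66 (own x) x 50 (own y) x 36 mm high, two small dark bolt holes in the top. Origin: centre of its underside. Starts flat on the bench. Mass between 0.24 and 0.75 kg, at least 0.2 kg different from the other block's; which is heavier cannot be seen.
- block_q: The other look-alike block: same size, same frame, same range of mass.
- chute: Fixed gravity chute on the bench. Origin: on the bench under the flap; own x is the feeding direction, z up, y across. x < 0: open level loading ledge (see point ledge). x = 0: gate with flap (see point gate). 0 < x < 181 mm: closed box 72 mm wide with clear cover, top 146 mm above the bench, so nothing goes in from above. The whole chute is lined slippery (friction about 0.17).
- ledge (a point): On the loading ledge's surface, in its middle (chute x = -62, y = 0 mm), 85 mm above the bench; axes as the chute's. The ledge is 76 mm wide, from chute x = -125 mm to the gate, with a rail 6 mm high and 5 mm thick along each side, 62 mm apart. A block fits between them lengthwise, either way round; fingers beside it must stay over 6 mm above the ledge.
- gate (a point): On the ledge's surface in the middle of the gate, under the flap (chute x = 0, y = 0), 85 mm above the bench; axes as the chute's. Opening 60 mm wide, 53 mm high; its frame is 10 mm thick, 82 mm wide, its top 62 mm above the ledge. The ledge runs 6 mm past the flap to a drop: a block pushed until its middle is more than 6 mm past the flap tips over and slides down by itself.
- bottom (a point): Middle of the ramp's lower end, inside. The ramp starts 6 mm past the flap and drops at 25 degrees for 162 mm to an end stop square to it. A block lying against the stop has its origin at about chute x = 123 mm, a second one resting against the first at about chute x = 63 mm.
- flap (a joint): Angle in rad of the flap, a light aluminium plate 57 mm wide and 51 mm high hung from the lintel on a level hinge 53 mm above the ledge: 0 = hanging shut; grows as it swings inwards (towards chute +x), to 1.5 at most. It opens inwards only, at well under 1 N, and falls shut by its own weight once a block is clear.
- tape_roll: Bystander: black roll of tape lying flat, 96 mm across, 30 mm high. Origin: centre of its underside.
- jug: Bystander: white plastic bottle, 80 mm across, 170 mm high. Origin: centre of its underside.
- screwdriver: Bystander: screwdriver lying on the bench beyond the chute's closed end.
Things that resemble listed ones, but are neither listed nor needed, are in the scene too. Leave any brown or red look-alike of the block_p alone.

How it is judged:
By the outcome, as a careful person would: the job done as asked, in the order asked, and still so for the second after the job is handed in, with the robot touching nothing.
It also fails if it takes over 72 s, if anything falls off the work surface, if the arm or the gripper's body presses on something with over 40 N, if the wrist force passes 120 N, or if a joint passes its speed limit or range.

ROBOT

A 7-joint arm with a two-finger parallel gripper is mounted at the origin on the work surface. World frame = base frame: x ahead of the robot, y to its left, z up, the work surface at z = 0. Lengths are in m, angles in rad, forces in N, time in s.
With the tool pointing down it reaches from about 0.4 to 0.925 m from the base axis. Payload 5.6 kg.
Tool frame: the origin (TCP) lies between the finger pads; the fingertips stand ahead of it and the grasp point (between the pads) is the TCP (bot.tcp_to_tips is the z of the fingertips in the tool frame, in m); z points along the fingers, x is the direction in which the jaws open and shut, and the axes are right-handed (so a half turn about z gives the same grasp; the last joint's range is limited). The gripper opens to 85 mm and grips with 20 to 120 N. Pads are 22 mm wide; open, the fingers measure 114 mm over their backs; the gripper's body (76 mm by 85 mm) begins 54 mm behind the grasp point. The pads swing forward as they close: fully open they stand 13 mm farther back than shut.
Start: joints at [1.058, 0.468, -0.012, 1.603, 0.006, 1.071, -0.056], TCP at [0.294, -0.58, 0.25] pointing down, gripper open.
Joint ranges: [-2.53, 2.53], [-0.31, 2.02], [-1.57, 1.55], [0.28, 2.44], [-1.29, 4.43], [0.15, 1.84], [-2.92, 2.92]. Speed limits (rad/s): [2.57, 2.57, 3.14, 3.14, 3.14, 3.14, 3.14].

INTERFACE

Orientations are given as a rotation vector (axis times angle).
In Python, from cell import bot, eyes gives the robot as it stands. Calls block until the motion is done:
- bot.movep(position, orientation): joint-space move of the TCP to a pose.
- bot.move_l(position, attitude=None, rate=0.15, stop_force=None): straight line of the TCP; attitude=None keeps the orientation; rate is the mean speed in m/s. With stop_force (N) it stops when the force on the tool has changed by that much, and returns True; else False.
- bot.move_joints(angles): joint-space move.
- bot.grip(opening, f_grip=None): finger opening in m; f_grip is the grip in N (None keeps the last); returns when the fingers have stopped.
- bot.sleep(seconds).
- bot.ik(position, orientation): joint angles nearest the present ones, or None.
- bot.read_state(): the state.
- eyes.capture(name): name is "side" or "top" or "wrist"; returns the picture (420x560x3 uint8, red, green, blue); there is no depth.
- eyes.camera_info(name): a dict with "mtx" (3x3 intrinsics, pixels), "origin" and "rotation" of the camera in the world. Camera axes: x right, y down, z forward; pixel columns grow to the right and rows downward; lengths in m; the calibration is good to about 2 mm. A picture is of the moment at which its call begins: read the wrist's pose just before it. camera_info takes no time and is no camera call; for the wrist camera it gives the pose at the moment of the call.
A pose or a line that the arm cannot do raises bot.PlanningError and nothing moves.
- bot.job_done(): hands the job in, once; it reports no verdict.
The state is a dict: "clock": time; "joint_pos": joint angles; "qvel": joint speeds; "joint_efforts": joint torques, N m; "ee_pos": TCP position; "orientation": TCP orientation; "force": force on the tool from outside, world axes, zero at the start; "moment": the same for the moment, N m; "width": finger opening in m.
Only numpy, scipy, OpenCV 4.12 (cv2) and the standard library are available. Lean on these libraries where they do the work, as an engineer would, in place of code of your own. Each camera call takes 0.05 s, during which the arm holds its last target.

## Working session

There is one attempt and no reset: what is moved stays moved. The work goes in short steps, each a Python script; the robot and the scene stay as the last script left them, time stands still between calls to the robot, and variables do not carry over. Pictures are saved under pics/ and viewed, and the job is handed in when it is done.

```bash
mkdir -p pics; ls
python3 - <<'E'
from cell import bot, eyes
import cv2, numpy as np
for n in ("side","top","wrist"):
    im=eyes.capture(n); cv2.imwrite(f"pics/{n}0.png",im[:,:,::-1])
    i=eyes.camera_info(n); print(n,np.round(i["mtx"],1).tolist(),np.round(i["origin"],3),np.round(i["rotation"],3).tolist())
s=bot.read_state(); print(s, bot.tcp_to_tips)
E
```

```text
pics
side [[480.5, 0.0, 276.9], [0.0, 480.5, 219.4], [0.0, 0.0, 1.0]] [0.024 0.882 1.07 ] [-0.765, 2.593, -1.09]
top [[383.0, 0.0, 280.9], [0.0, 383.0, 211.0], [0.0, 0.0, 1.0]] [0.469 0.06  1.011] [-2.169, 2.171, -0.146]
wrist [[358.8, 0.0, 279.1], [0.0, 358.8, 209.3], [0.0, 0.0, 1.0]] [ 0.353 -0.55   0.373] [2.482, -1.524, -0.203]
{'clock': 0.15, 'joint_pos': array([ 1.05798682,  0.46822779, -0.01162926,  1.60342672,  0.00601841,
        1.07139449, -0.0562766 ]), 'qvel': array([-0.00010009, -0.00175222, -0.0002711 , -0.00413415,  0.0009607 ,
        0.00072971,  0.00074868]), 'joint_efforts': array([ 8.66300088e-04, -5.32789063e+01,  2.16217217e-02, -2.51552367e+01,
        1.14903468e-02,  5.52385885e-03,  2.78446339e-05]), 'ee_pos': array([ 0.29403512, -0.57923069,  0.24951676]), 'orientation': array([-2.67691473e+00,  1.64306515e+00,  1.98848561e-03]), 'force': array([-1.03575616,  0.07308786,  0.23222046]), 'moment': array([ 0.02782125, -0.00216487,  0.0166764 ]), 'width': 0.08519638340335227} 0.019
```

View pics/side0.png

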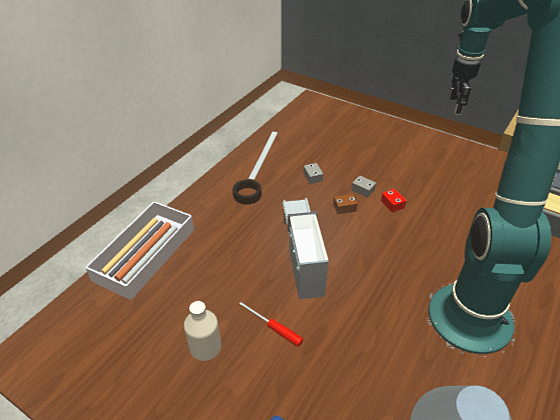

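View pics/top0.png

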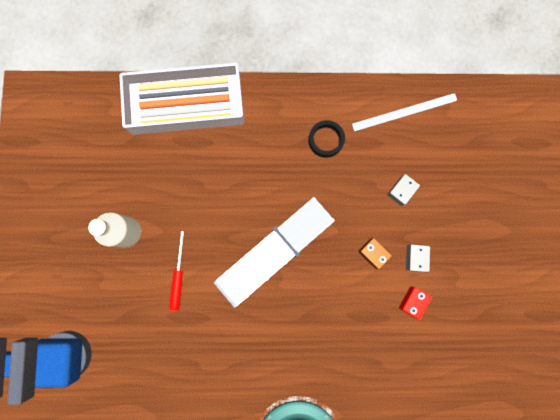

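View pics/wrist0.png

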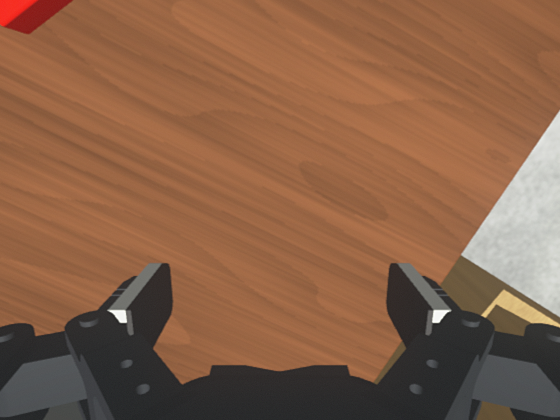

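Top view: grey block candidates at (405,189) and (420,258). The look-alikes to avoid are brown at (376,254) and red at (417,303). The chute ledge is at about (306,226), the gate at (286,243) and the closed end at (228,290). Next I'll measure these.

```bash
cat > h.py <<'E'
from cell import bot, eyes
import cv2, numpy as np
from scipy.spatial.transform import Rotation as R
def cam(n):
    i=eyes.camera_info(n); r=np.array(i["rotation"]); 
    M=r if r.shape==(3,3) else R.from_rotvec(r).as_matrix()
    return np.array(i["mtx"]),np.array(i["origin"]),M
def cast(c,px,z):
    K,o,M=c; px=np.atleast_2d(px).astype(float)
    d=np.c_[(px[:,0]-K[0,2])/K[0,0],(px[:,1]-K[1,2])/K[1,1],np.ones(len(px))]@M.T
    return o+d*((z-o[2])/d[:,2])[:,None]
def proj(c,P):
    K,o,M=c; q=(np.atleast_2d(P)-o)@M; q=q@K.T; return q[:,:2]/q[:,2:]
def save(n,im,box=None,k=1):
    if box: x0,y0,x1,y1=box; im=im[y0:y1,x0:x1]
    im=cv2.resize(im,None,fx=k,fy=k,interpolation=cv2.INTER_CUBIC); cv2.imwrite(f"pics/{n}.png",im[:,:,::-1])
E
python3 - <<'E'
from h import *
im=cv2.imread("pics/top0.png")[:,:,::-1].copy(); c=cam("top")
save("topcrop",im,(205,165,445,325),3.3)
hsv=cv2.cvtColor(im,cv2.COLOR_RGB2HSV)
m=((hsv[...,1]<60)&(hsv[...,2]>150)).astype(np.uint8)
m[:80]=0
cs,_=cv2.findContours(m,0,1)
for k in cs:
    a=cv2.contourArea(k)
    if a<100: continue
    r=cv2.minAreaRect(k); b=cv2.boxPoints(r)
    for z in (0.036,):
        P=cast(c,b,z)[:,:2]; print(np.round(r[0],1),a,"ctr",np.round(P.mean(0),4),"sides",np.round(np.linalg.norm(P[1]-P[0]),4),np.round(np.linalg.norm(P[2]-P[1]),4),"ang01",np.degrees(np.arctan2(*(P[1]-P[0])[::-1])).round(1),"ang12",np.degrees(np.arctan2(*(P[2]-P[1])[::-1])).round(1))
s=cv2.imread("pics/side0.png")[:,:,::-1]
save("sidecrop",s,(220,140,420,300),4)
E
```

```text
[419.5 258. ] 466.5 ctr [ 0.4622 -0.3108] sides 0.0489 0.0657 ang01 -90.1 ang12 177.3
[114.  229.3] 1216.5 ctr [0.5362 0.4638] sides 0.082 0.132 ang01 0.0 ang12 -93.2
[273.4 251.4] 4274.5 ctr [0.4814 0.059 ] sides 0.3376 0.091 ang01 -48.0 ang12 -138.7
[404.6 188.8] 440.5 ctr [ 0.6406 -0.2799] sides 0.0657 0.0501 ang01 -38.6 ang12 -128.7
[404.2 111.7] 764.0 ctr [ 0.8485 -0.288 ] sides 0.2928 0.0224 ang01 -72.8 ang12 -166.8
[181.  103.5] 4247.0 ctr [0.8683 0.304 ] sides 0.3225 0.1294 ang01 -89.6 ang12 -179.4
```

View pics/topcrop.png

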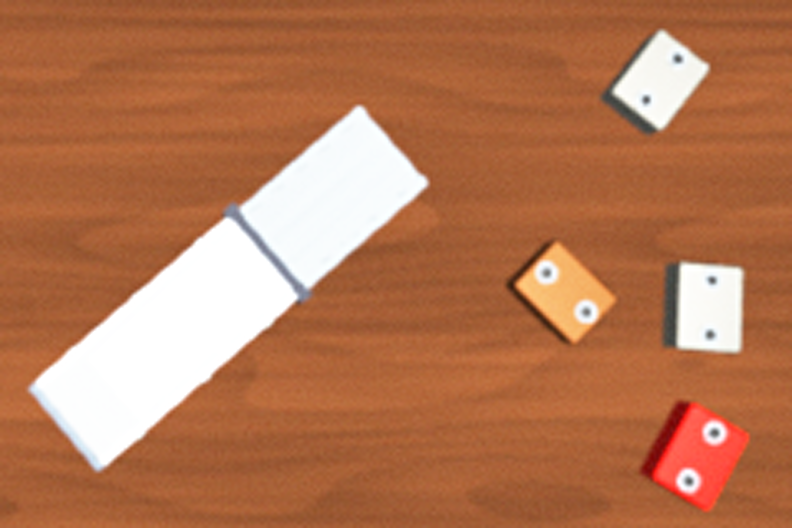

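View pics/sidecrop.png

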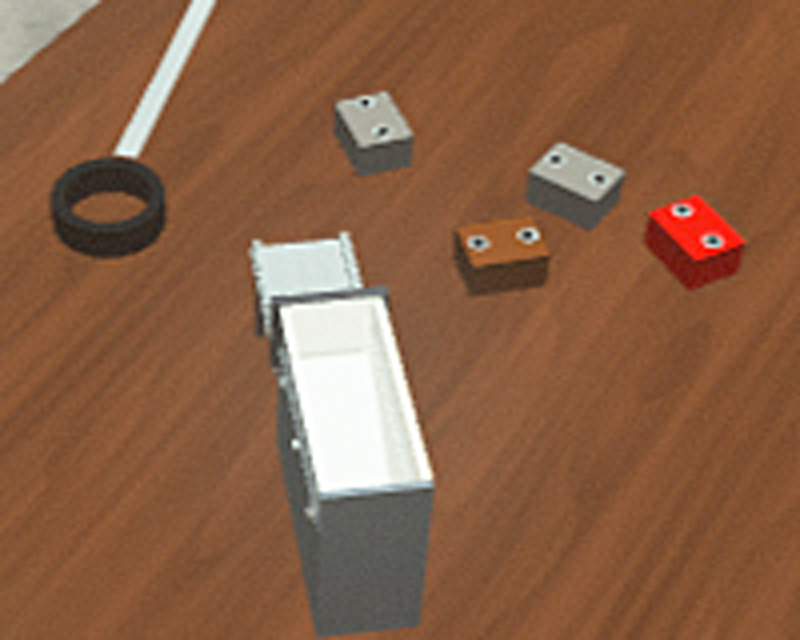

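Run:
```python
from h import *
c=cam("top"); f=lambda p:np.array(p)/3.3+[205,165]-0.35
a=cast(c,f([(360,105),(428,183)]),0.091)[:,:2]; g=cast(c,f([(233,208),(305,297)]),0.147)[:,:2]; e=cast(c,f([(30,388),(100,470)]),0.146)[:,:2]
for n,v in(("outer",a),("gate",g),("end",e)): print(n,v.round(4).tolist(),np.linalg.norm(v[0]-v[1]).round(4),v.mean(0).round(4))
for p,q in((a,e),(a,g),(g,e)): d=q.mean(0)-p.mean(0); print(np.linalg.norm(d).round(4),np.degrees(np.arctan2(d[1],d[0])).round(2))
```

```text
outer [[0.6117, -0.0374], [0.5539, -0.0866]] 0.0759 [ 0.5828 -0.062 ]
gate [[0.5316, 0.0565], [0.471, 0.0075]] 0.0779 [0.5013 0.032 ]
end [[0.4105, 0.193], [0.3564, 0.1454]] 0.0721 [0.3835 0.1692]
0.3053 130.76
0.1244 130.92
0.1808 130.65
```

```bash
cat >> h.py <<'E'
YC=np.radians(130.75); DX=np.array([np.cos(YC),np.sin(YC)]); DY=np.array([-DX[1],DX[0]])
GATE=np.array([0.5014,0.0324])
def ch(x,y=0,z=0.0): return np.r_[GATE+DX*x+DY*y, 0.085+z]   # z above ledge
def down(yaw): return (R.from_euler('z',yaw)*R.from_euler('x',np.pi)).as_rotvec()
def best(pos,yaws):
    q0=bot.read_state()["joint_pos"]; out=[]
    for y in yaws:
        q=bot.ik(pos,down(y))
        if q is not None: out.append((np.abs(np.array(q)-q0).max(),y,np.round(q,2)))
    return sorted(out,key=lambda t:t[0])
BA=(np.array([0.6406,-0.2799]),np.radians(51.35)); BB=(np.array([0.4622,-0.3108]),np.radians(88.6))
YL=np.radians(40.75)
def fz(n=5):
    v=[]
    for _ in range(n): bot.sleep(0.05); v.append(bot.read_state()["force"])
    return np.mean(v,0)
E
python3 - <<'E'
from h import *
for n,p,y in(("A",np.r_[BA[0],.16],BA[1]),("B",np.r_[BB[0],.16],BB[1]),("L",ch(-62,0,.1)if 0 else ch(-.062,0,.1),YL),("back",ch(-.125,0,.1),YL)):
    print(n,p.round(3),[(round(a,2),round(np.degrees(b)),q.tolist()) for a,b,q in best(p,[y,y+np.pi])])
E
```

```text
A [ 0.641 -0.28   0.16 ] [(np.float64(1.05), 51, [0.69, 0.7, -0.49, 1.51, 0.36, 1.02, 1.0]), (np.float64(1.76), 231, [0.29, 0.64, 0.12, 1.55, -0.08, 0.96, -1.82])]
B [ 0.462 -0.311  0.16 ] [(np.float64(1.02), 269, [0.54, 0.42, -0.02, 1.91, 0.01, 0.81, -1.07]), (np.float64(1.81), 89, [1.01, 0.51, -0.62, 1.88, 0.38, 0.87, 1.75])]
L [ 0.542 -0.015  0.185] [(np.float64(0.65), 41, [0.49, 0.46, -0.66, 1.89, 0.36, 0.91, 0.37]), (np.float64(2.45), 221, [0.05, 0.37, -0.1, 1.92, 0.05, 0.85, -2.51])]
back [ 0.583 -0.062  0.185] [(np.float64(0.65), 41, [0.55, 0.54, -0.66, 1.79, 0.4, 0.96, 0.43]), (np.float64(2.34), 221, [0.07, 0.44, -0.03, 1.82, 0.02, 0.89, -2.39])]
```

Run:
```python
from h import *
bot.movep(np.r_[BA[0],.16],down(BA[1]))
c=cam("wrist"); im=eyes.capture("wrist"); save("wA",im)
print(proj(c,[*BA[0],.036]).round(1), bot.read_state()["clock"],bot.tcp_to_tips)
g=cv2.cvtColor(im,cv2.COLOR_RGB2HSV); m=((g[...,1]<45)&(g[...,2]>120)).astype(np.uint8)
for k in cv2.findContours(m,0,1)[0]:
    if cv2.contourArea(k)>2000:
        b=cv2.boxPoints(cv2.minAreaRect(k)); P=cast(c,b,.036)[:,:2]
        print(b.round().tolist(),P.mean(0).round(4),[(np.linalg.norm(d).round(4),np.degrees(np.arctan2(d[1],d[0])).round(1)) for d in(P[1]-P[0],P[2]-P[1])])
```

```text
[[281.8 206.5]] 1.9083 0.019
[[245.0, 160.0], [315.0, 160.0], [315.0, 248.0], [245.0, 248.0]] [ 0.6392 -0.2804] [(np.float64(0.0482), np.float64(51.2)), (np.float64(0.0646), np.float64(-37.3))]
[[1.0, 1.0], [60.0, -45.0], [130.0, 44.0], [71.0, 91.0]] [ 0.4638 -0.3115] [(np.float64(0.0473), np.float64(82.8)), (np.float64(0.0618), np.float64(-2.1))]
```

View pics/wA.png

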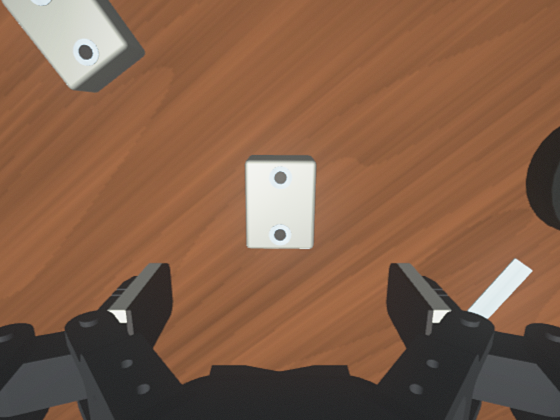

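The wrist view confirms a grey block at (280,205), square to the jaws and within 1.5 mm of the top-view fix. I'll grasp and weigh it.

Run:
```python
from h import *
xy=[.640,-.2802]
f0=fz(); 
print(bot.move_l([*xy,.028],rate=.15,stop_force=15))
bot.grip(0.03,60); print("w",bot.read_state()["width"])
bot.move_l([*xy,.16],rate=.2)
bot.sleep(.2); f1=fz(); s=bot.read_state(); print(f0.round(2),f1.round(2),"mass",(f0-f1)[2]/9.81,s["width"],s["clock"])
save("wA2",eyes.capture("wrist"))
```

```text
False
w 0.04900760118166888
[ 0.01  0.3  -0.34] [ 0.21  0.35 -5.88] mass 0.5639595183389431 0.04895060433608061 4.875
```

View pics/wA2.png

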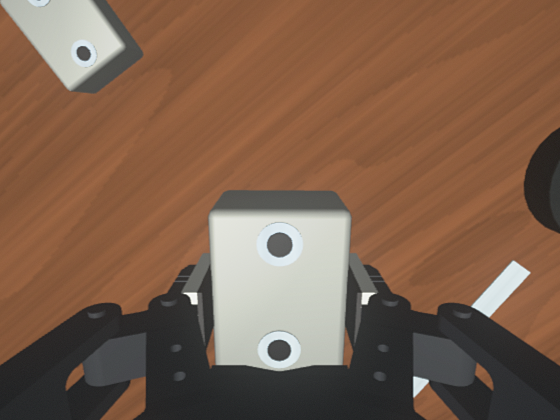

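The first block weighs about 0.56 kg, so it is almost certainly the heavier one. I'll set it on the ledge without pushing it, then weigh the other to confirm.

Run:
```python
from h import *
bot.move_l([.640,-.2802,.24],rate=.25)
bot.movep(ch(-.07,0,.13),down(YL))
c=cam("wrist"); im=eyes.capture("wrist"); save("wL",im)
print("ledge end corners",proj(c,[ch(-.125,.038,.006),ch(-.125,-.038,.006)]).round(1).tolist(),"lintel",proj(c,[ch(-.005,.041,.062),ch(-.005,-.041,.062)]).round(1).tolist(),bot.read_state()["ee_pos"].round(4),ch(-.07,0,.13).round(4))
```

```text
ledge end corners [[229.3, 276.4], [330.7, 276.1]] lintel [[199.8, 109.6], [360.0, 109.3]] [ 0.5479 -0.0226  0.2147] [ 0.5471 -0.0206  0.215 ]
```

View pics/wL.png

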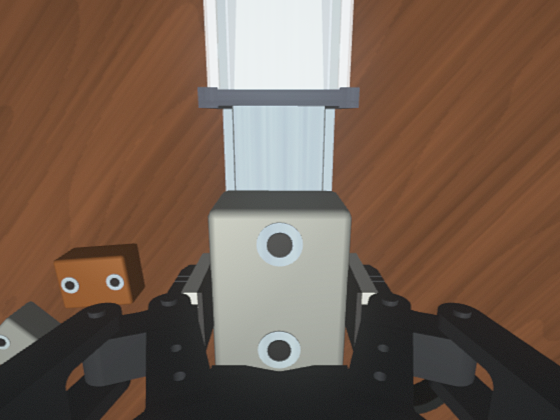

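The gate frame at columns 198–359, row 107, matches the prediction to about 1 px. I'll lower the block.

Run:
```python
from h import *
bot.move_l(ch(-.075,0,.045),rate=.15)
h=bot.move_l(ch(-.075,0,.026),rate=.05,stop_force=6); s=bot.read_state(); print(h,s["ee_pos"].round(4),ch(-.075,0,.026).round(4),s["force"])
bot.grip(0.062); print(bot.read_state()["width"])
bot.move_l(ch(-.075,0,.12),rate=.25)
bot.sleep(.1);c=cam("wrist"); im=eyes.capture("wrist"); save("wL2",im)
print(proj(c,[ch(-.075+a,b,.036) for a,b in((.033,.025),(.033,-.025),(-.033,-.025),(-.033,.025))]).round(0).tolist(),bot.read_state()["clock"])
```

```text
True [ 0.5511 -0.0245  0.1139] [ 0.5504 -0.0244  0.111 ] [0.30795042 0.09633703 3.28915035]
0.06174781877610319
[[237.0, 171.0], [324.0, 171.0], [320.0, 276.0], [241.0, 276.0]] 8.5583
```

View pics/wL2.png

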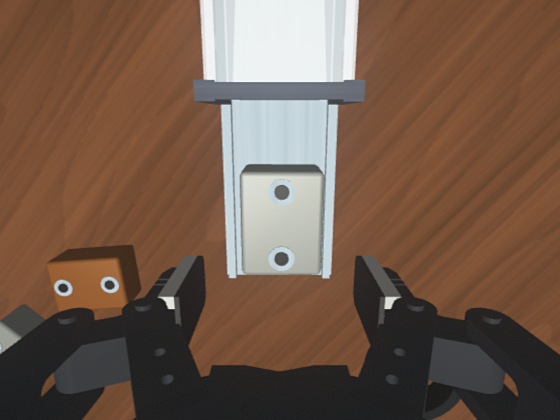

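The block lies flat between the rails at (282,220). Now I'll weigh the other one.

Run:
```python
from h import *
y=best(np.r_[BB[0],.16],[BB[1],BB[1]+np.pi,BB[1]-np.pi]); print([(round(a,2),round(np.degrees(b))) for a,b,_ in y]); y=y[0][1]
bot.move_l(ch(-.075,0,.15),rate=.25)
bot.grip(.078)
bot.movep(np.r_[BB[0],.16],down(y)); bot.sleep(.3)
c=cam("wrist"); im=eyes.capture("wrist"); save("wB",im)
g=cv2.cvtColor(im,cv2.COLOR_RGB2HSV); m=((g[...,1]<45)&(g[...,2]>120)).astype(np.uint8)
for k in cv2.findContours(m,0,1)[0]:
    if cv2.contourArea(k)>2000:
        b=cv2.boxPoints(cv2.minAreaRect(k)); P=cast(c,b,.036)[:,:2]
        print(b.round().tolist(),P.mean(0).round(4),[(np.linalg.norm(d).round(4),np.degrees(np.arctan2(d[1],d[0])).round(1)) for d in(P[1]-P[0],P[2]-P[1])])
print(bot.read_state()["clock"])
```

```text
[(np.float64(1.28), 89), (np.float64(1.52), -91), (np.float64(1.52), 269)]
[[239.0, 245.0], [244.0, 157.0], [315.0, 161.0], [309.0, 250.0]] [ 0.4608 -0.3121] [(np.float64(0.0647), np.float64(173.8)), (np.float64(0.0486), np.float64(85.3))]
10.6667
```

View pics/wB.png

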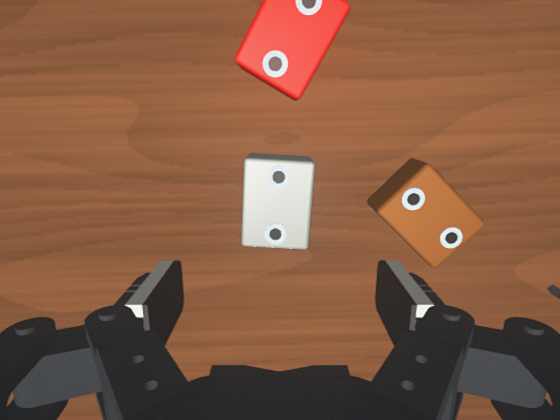

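The second grey block is at (278,203) with its short axis at 85°. The nearest brown corner is at (370,200), about 66 mm from the block's centre, so I'll narrow the jaws to clear it.

Run:
```python
from h import *
xy=[.4616,-.3116]
bot.grip(.068)
bot.move_l([*xy,.12],attitude=down(np.radians(85.5)),rate=.15)
bot.sleep(.2); f0=fz()
print(bot.move_l([*xy,.028],rate=.12,stop_force=15))
bot.grip(0.03,60); print("w",bot.read_state()["width"])
bot.move_l([*xy,.12],rate=.2)
bot.sleep(.3); f1=fz(); s=bot.read_state(); print(f0.round(2),f1.round(2),"mass",(f0-f1)[2]/9.81,s["width"],s["clock"])
```

```text
False
w 0.04886889509146943
[-0.02  0.05 -0.1 ] [ 0.07  0.03 -2.43] mass 0.23665859571904638 0.04886636396745158 14.175
```

B weighs 0.24 kg and A 0.56 kg, so the heavy block is already on the ledge. I'll set B back down and push A.

```bash
cat > push.py <<'E'
from h import *
def push(xstart=-.14,tag="p"):
    # two fingertips, slightly apart, push the block's back face; tips 9 mm over ledge
    bot.movep(ch(xstart,0,.10),down(YL)); bot.grip(.022)
    bot.move_l(ch(xstart,0,.030),rate=.15); f0=fz(3)
    h=bot.move_l(ch(-.018-.011,0,.030),rate=.06,stop_force=12)
    s=bot.read_state(); x=(s["ee_pos"][:2]-GATE)@DX; print("stopped",h,"tcp chute x",x.round(4),(s["force"]-f0).round(2),s["clock"])
    save(tag+"_side",eyes.capture("side"),(220,140,420,300),4); save(tag+"_w",eyes.capture("wrist"))
E
python3 - <<'E'
from h import *
xy=[.4616,-.3116]
bot.move_l([*xy,.045],rate=.15)
print(bot.move_l([*xy,.027],rate=.05,stop_force=4))
bot.grip(.066); bot.move_l([*xy,.20],rate=.25)
from push import push
push(-.145,"pA")
E
```

```text
True
stopped False tcp chute x -0.0288 [-0.29  0.26 -0.55] 20.775
```

View pics/pA_side.png

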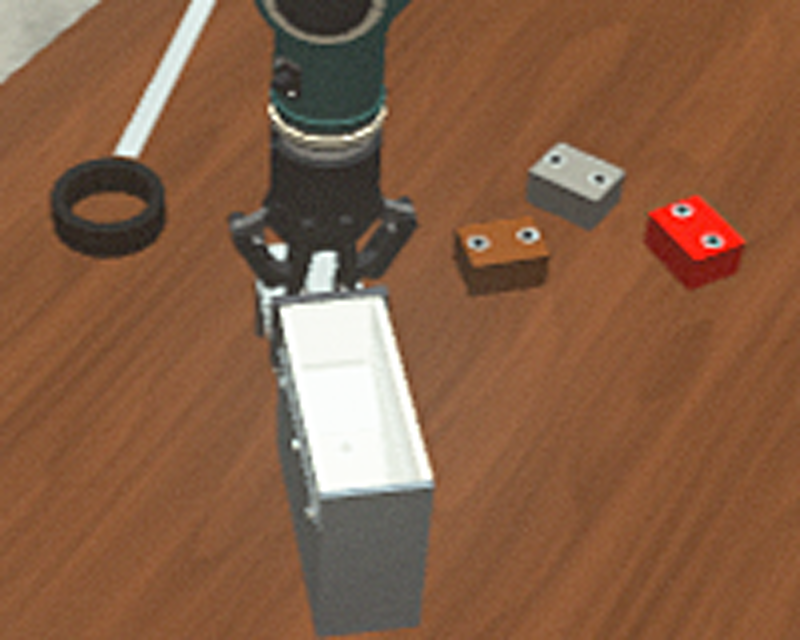

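View pics/pA_w.png

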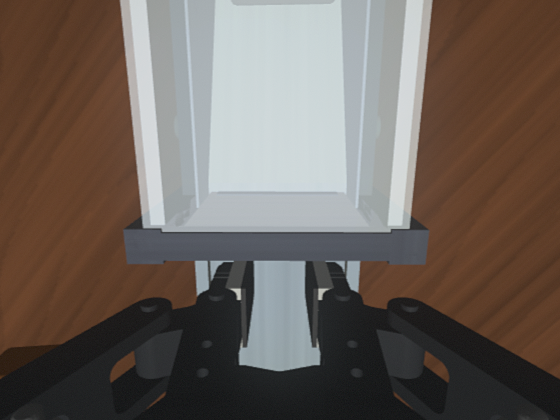

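The ledge is empty in front of the fingers and the flap is hanging at (275,210). A grey edge shows at the bottom of the ramp at (283,2). I'll back off and check with an enhanced view.

```bash
cat > chk.py <<'E'
from h import *
def chk(tag):
    ims=[]
    for n,b,k in(("top",(205,180,345,320),4),("side",(270,190,340,305),5)):
        im=eyes.capture(n); x0,y0,x1,y1=b; v=cv2.cvtColor(im,cv2.COLOR_RGB2GRAY)[y0:y1,x0:x1].astype(float)
        v=np.clip((v-170)*3,0,255).astype(np.uint8); save(f"{tag}_{n}",cv2.merge([v]*3),None,k)
E
python3 - <<'E'
from h import *
bot.move_l(ch(-.06,0,.030),rate=.2)
bot.move_l(ch(-.06,0,.20),rate=.3)
bot.sleep(.2); from chk import chk; chk("cA"); c=cam("wrist");save("cA_w",eyes.capture("wrist"))
print(bot.read_state()["clock"])
from math import *
print(proj(c,[ch(.123,0,-.06)]),proj(cam("side"),[ch(.123,0,-.0)]),proj(cam("top"),[ch(.123,0,-.0)]))
E
```

```text
22.25
[[279.58377706 -15.38558118]] [[308.47118942 260.27386075]] [[246.18146271 275.86287731]]
```

View pics/cA_top.png

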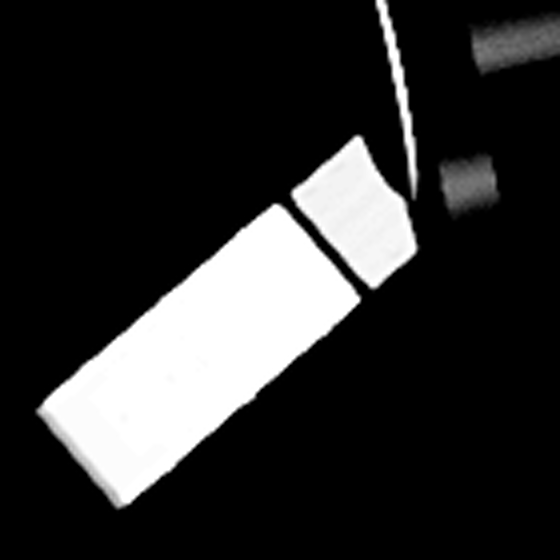

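View pics/cA_side.png

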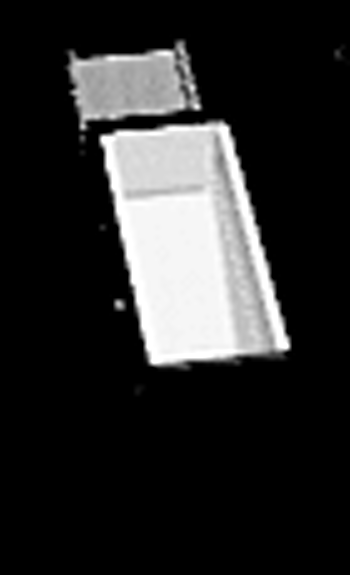

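View pics/cA_w.png

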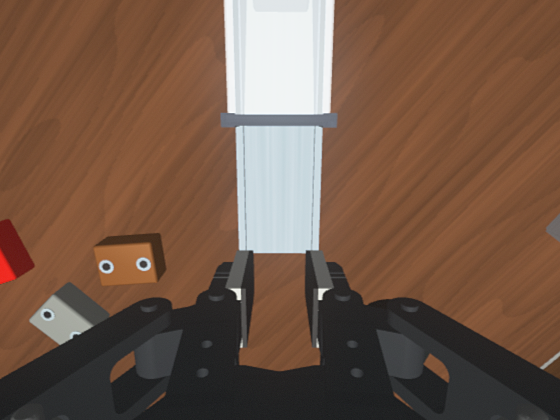

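The holes of block A show through the cover at top-crop (123,415) and (172,378), midway at about image (242,279). That matches a block resting on the end stop. The side view shows the flap plate hanging shut. Now for the lighter block.

Run:
```python
from h import *
print(proj(cam("top"),[ch(.138,0,-.022)]))
xy=[.4616,-.3116]
bot.movep([*xy,.16],down(np.radians(85.5))); bot.grip(.068)
print(bot.move_l([*xy,.028],rate=.12,stop_force=15))
bot.grip(0.03,60); print("w",bot.read_state()["width"])
bot.move_l([*xy,.22],rate=.25)
bot.movep(ch(-.075,0,.13),down(YL)); bot.sleep(.1)
bot.move_l(ch(-.075,0,.045),rate=.15)
h=bot.move_l(ch(-.075,0,.024),rate=.05,stop_force=4); s=bot.read_state(); print(h,s["ee_pos"].round(4))
bot.grip(0.062)
bot.move_l(ch(-.075,0,.12),rate=.25)
bot.sleep(.1);save("wL3",eyes.capture("wrist")); print(bot.read_state()["clock"])
```

```text
[[242.12639466 279.471976  ]]
False
w 0.0490344133939799
True [ 0.551  -0.0245  0.1137]
29.825
```

View pics/wL3.png

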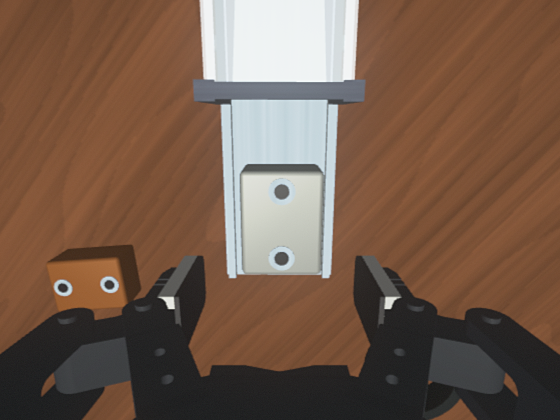

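The lighter block lies between the rails at (282,220). I'll push it the same way.

Run:
```python
from h import *
from push import push
bot.move_l(ch(-.10,0,.14),rate=.25)
push(-.145,"pB")
bot.move_l(ch(-.06,0,.030),rate=.2)
bot.move_l(ch(-.06,0,.20),rate=.3)
bot.movep([.62,-.2,.25],down(YL))
bot.sleep(.3); from chk import chk; chk("cB"); save("cB_full",eyes.capture("top")); save("cB_sc",eyes.capture("side"),(240,170,380,290),5)
for x,z in((.138,-.022),(.078,.006)): print(proj(cam("top"),[ch(x,0,z)]).round(1))
print(bot.read_state()["clock"])
```

```text
stopped False tcp chute x -0.029 [0.52 0.43 0.77] 33.7667
[[242.1 279.5]]
[[260.5 263.4]]
36.225
```

View pics/cB_top.png

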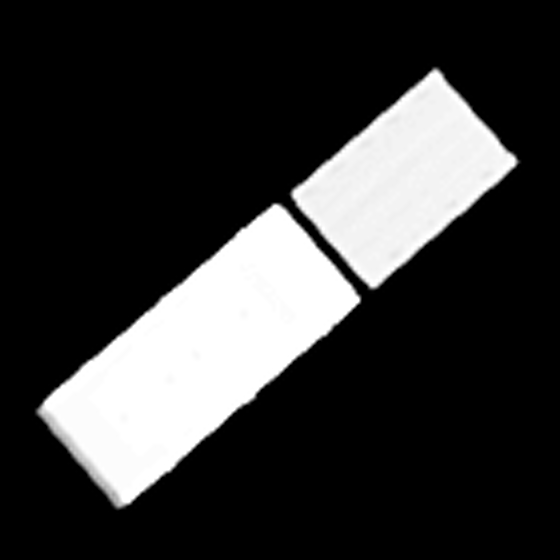

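View pics/cB_sc.png

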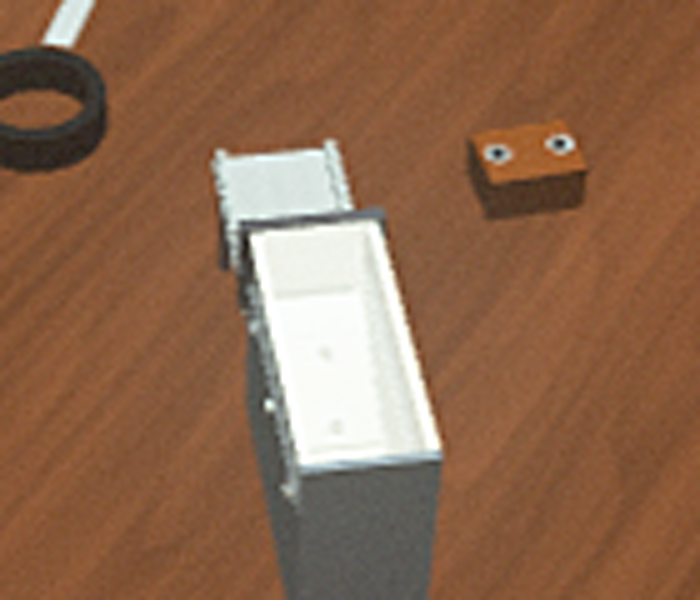

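View pics/cB_full.png

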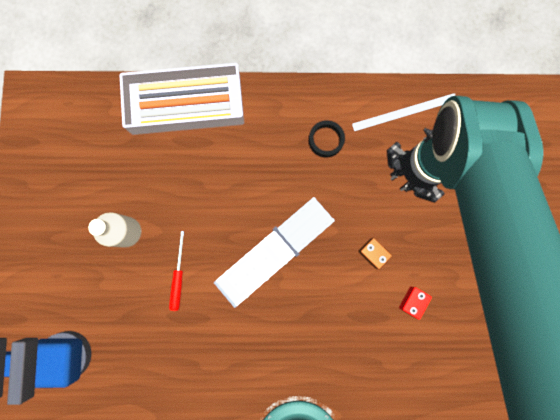

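Top-crop holes at (197,354) and (245,314) put block B's midpoint at about (260.2,263.5), against a predicted (260.5,263.4). Block A is still at the stop, and the flap looks shut as before. The bystanders and look-alikes have not moved.

```bash
python3 -c "
from h import *
print(bot.read_state()['clock']); bot.job_done()"
```

```text
36.225
the job is handed in; nothing more can be done
```

Both blocks are in the chute, heavier one first, and I handed the job in at 36.2 s of the 72 s allowed. Lifting gave about 0.56 kg for one block and 0.24 kg for the other.

I pushed the heavy block through the flap and confirmed it was at the stop with the flap hanging shut. Only then did I send the light block in the same way.

In the last pictures, the bolt holes seen through the cover put both blocks within about 1 px of where they should rest: heavy at the stop, light against it. The flap looked shut, the ledge was empty, and the tape roll, jug, screwdriver and both look-alikes had not moved. No check failed or disagreed. The flap was judged from pictures only, since its angle cannot be read directly.

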